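# Secure the steriliser's chamber cover

## Task

Close up the bench steriliser: turn each of the three black knobs on its sloping cover clockwise until it is fully home against its end stop. Only when all three are tight, swing the red turnbutton at the cover's left edge fully across the cover, over the yellow pad. Leave the instrument box, bowl and jar where they are.

Things in the scene. Friction and masses are not known exactly. Their poses are not given: they have to be found in the camera images.
- steriliser: White bench steriliser, fixed, 300 mm deep (its x) by 340 mm wide (its y). Its top slopes at 20 degrees, facing the robot: 60 mm high at the front edge (its -x), 169 mm at the rear. Origin: centre of the underside. It stands at different places and yaws.
- cover: Steel chamber cover, 200 mm (x, up the slope) by 240 mm (y) by 8 mm thick, lying on the sloping top and fixed to it. Origin: centre of the cover's underside, which is the centre of the sloping top; z is the normal of the slope, x points up the slope, y to the left. The three knobs stand on it at x, y = (50, 70), (50, -70) and (-50, 0) mm.
- knob_left_grip (a point): Grip point of the black knob at the cover's upper left (far side from the robot, +y half): on its axis, 37 mm above the cover's face, 7 mm below the knob's top. x runs along its upright bar grip (42 long, 14 thick, 32 mm tall, white mark on the -x half), z is the axis, square to the slope. Below the bar: a 44 mm disc on a 68 mm washer, together 14 mm high.
- knob_left (a joint): Angle of that captive bolt knob (rad); grows as it is turned clockwise seen from outside. It runs stiffly (about 0.12 N m). At the start it has 1.0 to 2.1 rad left to go until a hard end stop. The stop is not marked and lies at a different reading on each knob: it has to be felt.
- knob_right_grip (a point): Grip point of the black knob at the cover's upper right (far side from the robot, -y half): on its axis, 37 mm above the cover's face, 7 mm below the knob's top. x runs along its upright bar grip (42 long, 14 thick, 32 mm tall, white mark on the -x half), z is the axis, square to the slope. Below the bar: a 44 mm disc on a 68 mm washer, together 14 mm high.
- knob_right (a joint): Angle of that captive bolt knob (rad); grows as it is turned clockwise seen from outside. It runs stiffly (about 0.12 N m). At the start it has 1.0 to 2.1 rad left to go until a hard end stop. The stop is not marked and lies at a different reading on each knob: it has to be felt.
- knob_front_grip (a point): Grip point of the black knob at the cover's lower middle (nearest the robot): on its axis, 37 mm above the cover's face, 7 mm below the knob's top. x runs along its upright bar grip (42 long, 14 thick, 32 mm tall, white mark on the -x half), z is the axis, square to the slope. Below the bar: a 44 mm disc on a 68 mm washer, together 14 mm high.
- knob_front (a joint): Angle of that captive bolt knob (rad); grows as it is turned clockwise seen from outside. It runs stiffly (about 0.12 N m). At the start it has 1.0 to 2.1 rad left to go until a hard end stop. The stop is not marked and lies at a different reading on each knob: it has to be felt.
- latch_grip (a point): Middle of the red turnbutton's bar, at the height to grip: 35 mm from the pivot and 35 mm above the sloping top. The bar is 14 mm thick, 28 mm tall (13.5 to 42 mm above the sloping top) and reaches 60 mm from its pivot. Its -x points from pivot to tip, z is the pivot axis (square to the slope).
- latch_pivot (a point): On the turnbutton's pivot axis, 35 mm above the sloping top; the pivot stands at cover x, y = (-40, 147) mm, beside the cover's left edge. Same axes as latch_grip.
- latch (a joint): Angle of the turnbutton (rad), grows anticlockwise seen from outside. Near 0 it is open, lying along the cover's left edge with the tip towards the robot; at 1.57 (its stop) it lies square across the cover's edge above the yellow pad, securing the cover. It stays where it is left.
- instrument_box: Closed steel instrument box, 176 x 91 x 41 mm, loose, to be left alone. Origin: centre of the underside.
- dish: Steel bowl, 100 mm across, 40 mm high, loose, to be left alone. Origin: centre of the underside.
- jar: White jar with a blue cap, 60 mm across, 90 mm high, loose, to be left alone. Origin: centre of the underside.

How it is judged:
On the way, in this order (a step that is already met when the one before it is completed fails the run):
1. all three knobs are turned clockwise to their end stops (within 0.08 rad) (value of joint knob_left above 3.22 rad and value of joint knob_right above 2.92 rad and value of joint knob_front above 3.52 rad), for 0.2 s.
2. then the turnbutton is swung across the cover (joint above 1.42 rad) (value of joint latch above 1.42 rad), for 0.2 s.
At the end, for the whole second after the job is handed in: All three knobs are within 0.08 rad of their end stops, the turnbutton stands above 1.42 rad (its stop is at 1.57), and all four are at rest (all of step 1 and value of joint latch above 1.42 rad and velocity of joint knob_left between -0.05 and 0.05 rad/s and velocity of joint knob_right between -0.05 and 0.05 rad/s and velocity of joint knob_front between -0.05 and 0.05 rad/s and velocity of joint latch between -0.05 and 0.05 rad/s); the robot touches nothing.
It fails at once if the instrument box is moved by more than 20 mm (distance of instrument_box from where it was at the start of the episode above 0.02 m).
It fails at once if the dish is moved by more than 20 mm (distance of dish from where it was at the start of the episode above 0.02 m).
It fails at once if the jar is moved by more than 20 mm (distance of jar from where it was at the start of the episode above 0.02 m).
It also fails if it takes over 72 s, if anything falls off the work surface, if the arm or the gripper's body presses on something with over 40 N, if the wrist force passes 120 N, or if a joint passes its speed limit or range.

## Robot

A 6-joint arm with a two-finger parallel gripper is mounted at the origin on the work surface. World frame = base frame: x ahead of the robot, y to its left, z up, the work surface at z = 0. Lengths are in m, angles in rad, forces in N, time in s.
With the tool pointing down it reaches from about 0.35 to 0.775 m from the base axis. Payload 7.3 kg.
Tool frame: the origin (TCP) lies midway between the tips of the shut fingers; the grasp point (between the pads) lies 19 mm behind it (tcp_to_grasp is the distance from the TCP to the grasp point, in m); z points along the fingers, y is the line along which they close (so a half turn about z gives the same grasp; the last joint's range is limited). The gripper opens to 92 mm and grips with 3 to 60 N. Pads are 19 mm wide; open, the fingers measure 130 mm over their backs; the gripper's body (75 mm by 190 mm) begins 47 mm behind the grasp point.
Start: joints at [-1.257, 0.342, 1.524, -0, 1.275, -0.146], TCP at [0.233, -0.47, 0.19] pointing down, gripper open.
Joint ranges: [-2.53, 2.53], [-0.77, 2.02], [0.04, 2.7], [-1, 4.14], [0.28, 2.66], [-3.11, 3.11]. Speed limits (rad/s): [2.57, 2.57, 3.14, 3.14, 3.14, 3.14].

## Interface

Orientations are given as [roll, pitch, yaw] about the fixed x, y, z axes, in that order (R = Rz(yaw) Ry(pitch) Rx(roll)).
In Python, from cell import observe, read_camera, calibration, hand_in, tcp_to_grasp gives the robot as it stands.
- The arm moves only by the tool send_rows, never from a script. Its argument "targets" is a list of rows, each a list of 5 numbers: the opening, from 0 (shut) to 1 (fully open), then the shift along the world's x, y, z in m, then the turn about the world's z in rad. A call has 1 to 5 rows; each row shifts and turns the commanded pose from where the row before left it; what a row does not reach is not made up. A row lasts 1/10 s, in which the tool goes at most 50 mm and 8.59 degrees, less where a joint would pass 70% of its speed; a pose out of reach is approached as far as the arm can. A call is refused whole if a number of a shift passes 0.05 or a number of a turn 0.15, either way. A call with a gripper value outside its range is refused whole. The fingers move at their own pace and stop on an object; "grip_force" is the grip in N (left out, the last holds). Time passes only in rows, so rows that do not move let the fingers close. It gives the time, the measured TCP pose, the force, the opening and the grip force at its end, in the units of the state.
- observe(): the state, without advancing time (a new reading comes with each control period).
- read_camera(name): name is "scene" or "top" or "wrist"; returns (picture, depth): 384x512x3 uint8, red, green, blue; 384x512 float32, m along the optical axis (not along the pixel's ray), 0 where there is no reading.
- calibration(name): a dict with "intrinsics" (3x3 intrinsics, pixels), "k1" (the pictures are not rectified: a ray, as slopes to the right and down, at radius r is drawn at 1 + k1 r^2 times it, then the intrinsics apply), "world_to_cam" (4x4, takes a point from world to camera coordinates); the wrist camera has in their place "hand_eye" (4x4, takes a point from camera to tool coordinates, whose origin is the TCP and whose axes are the flange's). Camera axes: x right, y up, looking along -z (the intrinsics and any distortion apply to the point x, -y, -z); pixel columns grow to the right and rows downward; lengths in m; the calibration is good to about 2 mm. A picture is of the moment at which its call begins: read the wrist's pose just before it. calibration takes no time and is no camera call.
- hand_in(): hands the job in; it is judged then, once.
The state is a dict: "time": time; "qpos": joint angles; "qvel": joint speeds; "joint_efforts": joint torques, N m; "tool_pos": TCP position; "tool_rot": TCP orientation; "contact_force": force on the tool from outside, world axes, zero at the start; "torque": the same for the moment, N m; "opening": finger opening in m; "grip_force": force on a finger pad.
Only numpy, scipy, OpenCV 4.12 (cv2) and the standard library are available. Lean on these libraries where they do the work, as an engineer would, in place of code of your own. Each camera call takes 0.05 s, during which the arm holds its last target. There are 200 camera calls.

## Working session

There is one attempt and no reset: what is moved stays moved. The work goes in short steps, Python scripts to look and compute and a tool call to move; the robot and the scene stay as the last step left them, time stands still between calls to the robot, and variables do not carry over. Pictures are saved under pics/ and viewed, at most 10 in all, crops included, and the job is handed in when it is done.

Besides the shell and the picture viewer there is one more tool, called after "Emit:" as name([rows], argument=value, ...), one row to a line, values as JSON. send_rows: Moves the arm, as the interface text tells. Its arguments: {"type":"object","properties":{"targets":{"type":"array","items":{"type":"array","items":{"type":"number"}}},"grip_force":{"type":"number"}},"required":["targets"]}

```bash
ls; mkdir -p pics; cat > h.py <<'E'
import numpy as np, cv2
from cell import *
def save(n,f):
    im,d=read_camera(n); np.savez(f'pics/{f}.npz',im=im,d=d); cv2.imwrite(f'pics/{f}.png',im[:,:,::-1]); return im,d
def pts(n,d,T=None):
    "world points for each pixel"
    c=calibration(n); K=np.array(c['intrinsics']); h,w=d.shape
    u,v=np.meshgrid(np.arange(w),np.arange(h))
    p=cv2.undistortPoints(np.stack([u,v],-1).reshape(-1,1,2).astype(float),K,np.array([c['k1'],0,0,0.])).reshape(h,w,2)
    P=np.stack([p[...,0]*d,-p[...,1]*d,-d],-1)
    M=np.linalg.inv(np.array(c['world_to_cam'])) if T is None else T@np.array(c['hand_eye'])
    return P@M[:3,:3].T+M[:3,3]
E
python3 - <<'E'
from h import *
print(observe()); print(tcp_to_grasp if not callable(tcp_to_grasp) else tcp_to_grasp())
a,_=save('top','top0'); b,_=save('scene','scene0')
for n in('top','scene','wrist'): print(n,calibration(n))
E
```

```text
pics
{'time': 0.0, 'qpos': array([-1.25697156e+00,  3.42735598e-01,  1.52502086e+00, -1.51759953e-05,
        1.27540912e+00, -1.45972819e-01]), 'qvel': array([-1.28545054e-03, -1.61924904e-03, -9.73383788e-04,  5.51242925e-05,
        1.94673893e-04,  1.48355388e-03]), 'joint_efforts': array([ 1.27303123e-03, -4.31237090e+01, -2.44217956e+01,  7.18262047e-02,
        5.59492351e-02, -1.44049159e-04]), 'tool_pos': array([ 0.232859  , -0.47000911,  0.18973699]), 'tool_rot': array([-3.14003434e+00, -2.14432945e-04,  4.59801847e-01]), 'contact_force': array([-0.24503903,  0.82749771, -0.20828095]), 'torque': array([ 0.04713792, -0.03364524,  0.00791303]), 'grip_force': 0.0, 'opening': 0.0914875847526745}
0.0188
top {'intrinsics': array([[423.06693984,   0.        , 250.62081993],
       [  0.        , 423.06693984, 187.98024983],
       [  0.        ,   0.        ,   1.        ]]), 'k1': -0.16013999613498497, 'world_to_cam': array([[ 0.06941458, -0.9975763 , -0.00481002,  0.00498189],
       [ 0.97501954,  0.06682363,  0.21182894, -0.54589304],
       [-0.21099411, -0.01939388,  0.97729
[... 408 characters left out ...]
03,  0.0240614 ],
       [ 0.42040386, -0.72447612,  0.54625538, -1.35814815],
       [ 0.        ,  0.        ,  0.        ,  1.        ]])}
wrist {'intrinsics': array([[295.41956808,   0.        , 252.02428523],
       [  0.        , 295.41956808, 188.167666  ],
       [  0.        ,   0.        ,   1.        ]]), 'k1': -0.027563867067154347, 'hand_eye': array([[ 4.77953969e-04,  9.62528685e-01,  2.71179465e-01,
         7.40215393e-02],
       [ 9.99999509e-01, -6.95473111e-04,  7.06023538e-04,
        -2.27311614e-04],
       [ 8.68165933e-04,  2.71178994e-01, -9.62528545e-01,
        -1.94203587e-01],
       [ 0.00000000e+00,  0.00000000e+00,  0.00000000e+00,
         1.00000000e+00]])}
```

View pics/top0.png

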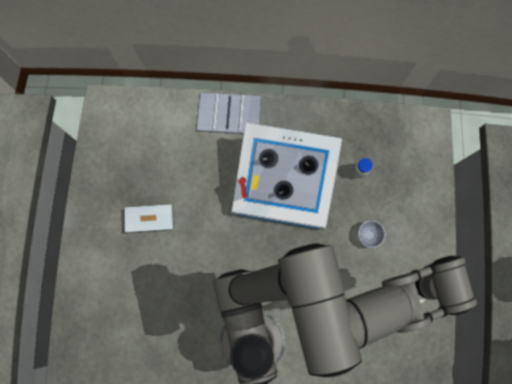

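View pics/scene0.png

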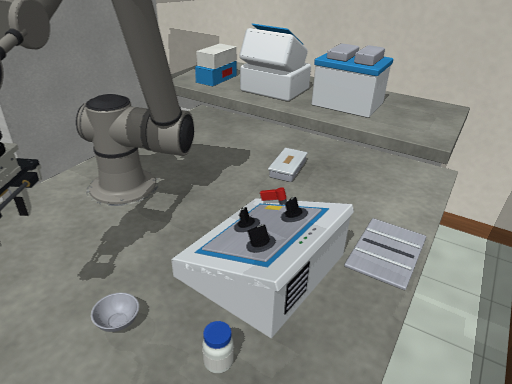

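Top view: steriliser centred near pixel (288,175), with knobs at about (269,158), (309,164) and (284,190), the red latch at (243,187) and the yellow pad at (255,182). The bowl (371,234) and jar (365,166) are to its right; the scene view agrees. Next I'll measure the pose.

```bash
cat >> h.py <<'E'
def cover(im,W):
    "fit slope plane and blue frame -> 4x4 pose of cover (underside centre)"
    hsv=cv2.cvtColor(im,cv2.COLOR_RGB2HSV).astype(int); H,S,V=hsv[...,0],hsv[...,1],hsv[...,2]
    blue=(H>95)&(H<115)&(S>120)&(V>60)
    n,l,st,_=cv2.connectedComponentsWithStats(blue.astype(np.uint8))
    m=l==1+np.argmax(st[1:,4]); P=W[m]; P=P[np.isfinite(P).all(1)&(P[:,2]>.03)]
    for _ in range(3):
        A=np.c_[P[:,:2],np.ones(len(P))]; s=np.linalg.lstsq(A,P[:,2],rcond=None)[0]
        r=P[:,2]-A@s; P=P[abs(r)<max(2*r.std(),.002)]
    nz=np.array([-s[0],-s[1],1]); nz/=np.linalg.norm(nz)
    ux=np.array([s[0],s[1],0]); ux[2]=ux@[s[0],s[1],0]; ux/=np.linalg.norm(ux); uy=np.cross(nz,ux)
    q=np.c_[P@ux,P@uy].astype(np.float32)
    (c,wh,a)=cv2.minAreaRect(q)
    print('slope deg',np.degrees(np.arccos(nz[2])),'grad yaw',np.degrees(np.arctan2(-nz[1],-nz[0])),'rect',wh,a,'res',r.std(),'n',len(P))
    a=(a+45)%90-45
    yaw=np.arctan2(ux[1],ux[0])
    ax=ux*np.cos(np.radians(a))+uy*np.sin(np.radians(a)); ay=np.cross(nz,ax)
    o=ux*c[0]+uy*c[1]+nz*(P@nz).mean()
    print('yaw from frame',np.degrees(np.arctan2(ax[1],ax[0])),'centre',o)
    T=np.eye(4); T[:3]=np.c_[ax,ay,nz,o]; return T
E
python3 - <<'E'
from h import *
z=np.load('pics/top0.npz'); im,d=z['im'],z['d']; W=pts('top',d)
T=cover(im,W); Ti=np.linalg.inv(T)
hsv=cv2.cvtColor(im,cv2.COLOR_RGB2HSV)
L=W@Ti[:3,:3].T+Ti[:3,3]
red=((hsv[...,0]<8)|(hsv[...,0]>172))&(hsv[...,1]>150)&(d>0); red[:120]=0
print('red',L[red].mean(0),L[red].min(0),L[red].max(0))
dark=(hsv[...,2]<60)&(abs(L[...,0])<.1)&(abs(L[...,1])<.12)&(L[...,2]<.09)
n,l,st,c=cv2.connectedComponentsWithStats(dark.astype(np.uint8))
for i in range(1,n):
    if st[i,4]>20:print(st[i,4],L[l==i].mean(0),L[l==i].max(0)[2],W[l==i].mean(0))
u=(abs(L[...,2])<.2)
for name,box in(('jar',(360,160,370,172)),('dish',(362,225,380,245)),('box',(200,95,258,128))):
    w=W[box[1]:box[3],box[0]:box[2]].reshape(-1,3); print(name,np.median(w,0),w.max(0))
E
```

```text
slope deg 20.13583811907796 grad yaw -5.727994318774728 rect (0.26281052827835083, 0.2228863537311554) 89.89688873291016 res 0.002852318945090241 n 668
yaw from frame -5.837818097842861 centre [ 0.58506774 -0.07778678  0.11569693]
red [-0.05866125  0.13984529  0.04015522] [-0.09075878  0.12740315  0.03299841] [-0.02893713  0.15272414  0.04712037]
151 [0.05033791 0.0720015  0.0266358 ] 0.05719762533705162 [ 0.63026755 -0.01004898  0.15807797]
210 [ 0.05084197 -0.06760597  0.0233846 ] 0.05529606106282972 [ 0.61768364 -0.14909544  0.15511253]
191 [-0.04825502  0.00190886  0.0246121 ] 0.05561720906728925 [ 0.53176045 -0.07043399  0.12219427]
jar [ 0.64876294 -0.36249196  0.08831075] [ 0.67210426 -0.34504126  0.09608063]
dish [ 0.40975656 -0.40973678  0.01141884] [0.44569356 0.01301667 1.54838745]
box [0.85387656 0.14953283 0.01172409] [0.93622698 0.26994328 1.54838745]
```

Emit:
send_rows([
  [0.4,0,0,0.05,0],
  [0.4,0.01,0.01,0.045,0],
  [0.4,0.03,0.035,0.01,-0.05],
  [0.4,0.03,0.035,0.01,-0.05],
  [0.4,0.03,0.035,0.01,-0.05],
])

```text
time: 0.6
tool_pos: [0.3336, -0.3542, 0.3157]
tool_rot: [-3.141, -0.0, 0.307]
contact_force: [1.4, -0.4, 0.0]
opening: 0.056
grip_force: 0.0
```

Emit:
send_rows([
  [0.4,0.03,0.035,0,-0.05],
  [0.4,0.03,0.035,0,-0.05],
  [0.4,0.03,0.035,0,-0.05],
  [0.4,0.03,0.035,0,-0.05],
  [0.4,0.03,0.035,0,-0.05],
])

```text
time: 1.1
tool_pos: [0.4838, -0.1788, 0.3152]
tool_rot: [-3.142, 0.0, 0.058]
contact_force: [0.7, -0.6, -0.6]
opening: 0.0366
grip_force: 0.0
```

Emit:
send_rows([
  [0.4,0.03,0.035,0,-0.06],
  [0.4,0.03,0.035,0,0],
  [0.4,0.03,0.02,0,0],
  [0.4,0,0,0,0],
  [0.4,0,0,0,0],
])

```text
time: 1.6
tool_pos: [0.573, -0.09, 0.3144]
tool_rot: [-3.141, 0.002, 0.001]
contact_force: [-0.3, -0.0, -0.7]
opening: 0.0364
grip_force: 0.0
```

```bash
cat >> h.py <<'E'
from scipy.spatial.transform import Rotation as Ro
def toolT(s):
    T=np.eye(4); T[:3,:3]=Ro.from_euler('xyz',s['tool_rot']).as_matrix(); T[:3,3]=s['tool_pos']; return T
def wrist(f):
    s=observe(); im,d=save('wrist',f); return s,im,pts('wrist',d,toolT(s))
E
python3 - <<'E'
from h import *
s,im,W=wrist('w0'); print(s['time'],s['tool_pos'],s['tool_rot'],s['contact_force'],s['torque'],s['qpos'])
np.save('pics/W0.npy',W)
T=cover(im,W); np.save('T.npy',T)
E
```

```text
1.6 [ 0.57299026 -0.08995475  0.31443672] [-3.14147974e+00  2.02352831e-03  1.29799657e-03] [-0.28243946 -0.03248099 -0.69082286] [0.06282526 0.09360488 0.06345633] [-2.87538370e-01  3.92996955e-01  1.11266299e+00 -4.69198595e-04
  1.63790457e+00  1.28192907e+00]
slope deg 19.93655244212261 grad yaw -5.471016100916206 rect (0.265725314617157, 0.22606565058231354) 89.56096649169922 res 0.0007561703704551678 n 5606
yaw from frame -5.9380366529020785 centre [ 0.58602553 -0.07775572  0.11650104]
```

View pics/w0.png

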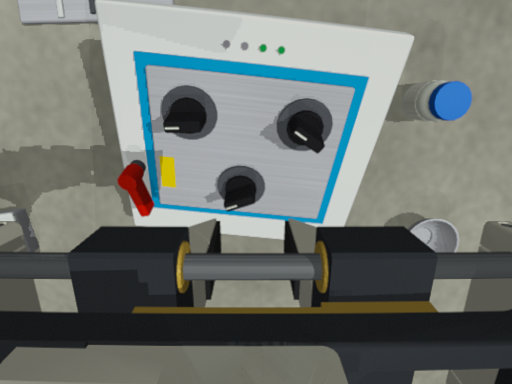

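The wrist view is clear, with knobs at about (186,112), (305,125) and (240,188). The white marks are at (172,128), (300,136) and (232,207), and the latch runs (130,175) to (145,210). Next I'll get the bar angles.

```bash
python3 - <<'E'
from h import *
T=np.load('T.npy'); Ti=np.linalg.inv(T); W=np.load('pics/W0.npy'); im=np.load('pics/w0.npz')['im']
L=W@Ti[:3,:3].T+Ti[:3,3]; V=im.max(2)
hsv=cv2.cvtColor(im,cv2.COLOR_RGB2HSV)
for n,x,y in(('L',.05,.07),('R',.05,-.07),('F',-.05,0)):
    near=(np.hypot(L[...,0]-x,L[...,1]-y)<.035)
    top=near&(L[...,2]>.046)&(L[...,2]<.058)
    q=L[top]; (c,wh,a)=cv2.minAreaRect((q[:,:2]*1000).astype(np.float32))
    C=np.cov(q[:,:2].T); w,v=np.linalg.eigh(C); ang=np.degrees(np.arctan2(v[1,1],v[0,1]))
    wm=top&(V>130); m=L[wm]
    print(n,len(q),'rect',c,wh,a,'pca',ang,q.mean(0),'mark',m.mean(0)-[x,y,0] if len(m) else None,len(m),'zmed',np.median(q[:,2]))
    # washer/disc centroid
    k=near&(L[...,2]>.003)&(V<70); print('   dark med',L[k].mean(0))
    for h in(34,):
        p=T@[x,y,.008+h/1000*0+.026,1]; print('   TCP target @26mm',p[:3].round(4))
red=((hsv[...,0]<8)|(hsv[...,0]>172))&(hsv[...,1]>150)&(L[...,2]>.036)&(L[...,2]<.05)&(abs(L[...,1]-.147)<.08)
q=L[red]; print('red',q.mean(0),q.min(0),q.max(0),cv2.minAreaRect((q[:,:2]*1000).astype(np.float32)))
for x,y in((-.04,.147),(-.075,.147),(-.04,.112)): print(T@[x,y,.035,1])
E
```

```text
L 456 rect (50.747718811035156, 69.30091857910156) (14.06141185760498, 41.108402252197266) 6.727690696716309 pca 97.0906447154662 [0.05103768 0.06884503 0.04958084] mark [-0.00164783  0.01099013  0.05037699] 35 zmed 0.04977079505819265
   dark med [0.05655192 0.06857483 0.03285339]
   TCP target @26mm [ 0.6284 -0.0119  0.1657]
R 440 rect (50.14345169067383, -69.08671569824219) (40.89682388305664, 14.2439546585083) 60.00234603881836 pca 60.29069898612584 [ 0.05142296 -0.06858133  0.04963752] mark [0.00375254 0.00760571 0.05020653] 36 zmed 0.049792930072162254
   dark med [ 0.0529883  -0.06533727  0.02839778]
   TCP target @26mm [ 0.6141 -0.1511  0.1653]
F 290 rect (-49.49150085449219, -0.9796295166015625) (14.210772514343262, 41.302398681640625) 29.55575180053711 pca 118.63964159633969 [-0.04824571 -0.00113415  0.04931491] mark [-0.0056502   0.00559931  0.04997535] 36 zmed 0.04953199292457208
   dark med [-0.04248023  0.00166721  0.03034778]
   TCP target @26mm [ 0.5277 -0.0718  0.1314]
red [-0.05461983  0.14029076  0.03991135] [-0.09449433  0.1239622   0.03608091] [-0.02720428  0.15814196  0.042767  ] ((-61.52007293701172, 142.11859130859375), (69.43477630615234, 24.241832733154297), 10.856266021728516)
[0.55181336 0.07349735 0.13614882 1.        ]
[0.5190873  0.07690122 0.12421489 1.        ]
[0.54822552 0.03868185 0.13605737 1.        ]
```

Emit:
send_rows([
  [0.4,0.008,-0.012,-0.02,0.14],
  [0.4,0.008,-0.012,-0.02,0.14],
  [0.4,0.008,-0.012,-0.02,0.14],
  [0.4,0.008,-0.012,-0.02,0.14],
  [0.4,0.009,-0.013,-0.015,0.14],
])

```text
time: 2.15
tool_pos: [0.6128, -0.1532, 0.2196]
tool_rot: [-3.141, 0.001, 0.704]
contact_force: [-0.1, 0.5, 0.5]
opening: 0.037
grip_force: 0.0
```

Emit:
send_rows([
  [0.4,0,0,0,0.14],
  [0.4,0,0,0,0.13],
  [0.4,0,0,0,0],
  [0.4,0,0,0,0],
])

```text
time: 2.55
tool_pos: [0.6134, -0.1524, 0.2209]
tool_rot: [3.141, 0.0, 0.965]
contact_force: [0.5, -0.3, -0.2]
opening: 0.0365
grip_force: 0.0
```

Emit:
send_rows([
  [0.4,0.001,0.001,-0.02,0],
  [0.4,0,0,-0.02,0],
  [0.4,0,0,-0.017,0],
  [0.4,0,0,0,0],
])

```text
time: 2.95
tool_pos: [0.6133, -0.1503, 0.1612]
tool_rot: [-3.137, 0.001, 0.967]
contact_force: [-0.3, -0.6, -0.2]
opening: 0.0368
grip_force: 0.0
```

Emit:
send_rows([
  [0.0,0,0,0,0],
  [0.0,0,0,0,0],
  [0.0,0,0,0,0],
  [0.0,0,0,0,0],
], grip_force=20)

```text
time: 3.35
tool_pos: [0.6153, -0.1506, 0.1643]
tool_rot: [3.14, -0.0, 0.97]
contact_force: [-0.4, -0.7, 0.2]
opening: 0.0091
grip_force: 0.0
```

```bash
cat >> h.py <<'E'
def st():
    s=observe(); print(round(s['time'],2),s['tool_pos'].round(4),'yaw',s['tool_rot'].round(3),'F',s['contact_force'].round(1),'M',s['torque'].round(2),'op',round(s['opening'],4),s['grip_force'],'q',s['qpos'].round(2))
E
python3 -c "from h import *;st()"
```

```text
3.35 [ 0.6153 -0.1506  0.1643] yaw [ 3.14 -0.    0.97] F [-0.4 -0.7  0.2] M [-0.06 -0.01  0.01] op 0.0091 0.0 q [-0.36  0.56  1.24 -0.    1.34  0.24]
```

```bash
python3 - <<'E'
from h import *
wrist('w1');save('scene','s1');st()
a=cv2.imread('pics/s1.png')[170:290,200:350]; b=cv2.imread('pics/w1.png')
cv2.imwrite('pics/c1.png',np.hstack([cv2.resize(a,(480,384),interpolation=2),b[:,:320]]))
E
```

```text
3.45 [ 0.6152 -0.1505  0.1639] yaw [ 3.141 -0.     0.97 ] F [-0.2 -0.2 -0.5] M [ 0.04 -0.07 -0.  ] op 0.0026 0.0 q [-0.36  0.56  1.24 -0.    1.34  0.24]
```

View pics/c1.png

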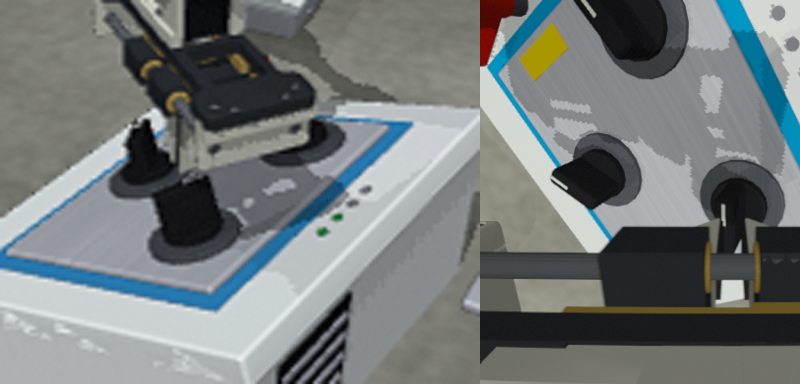

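The scene crop shows the right knob at (190,210), with the fingertip at (180,165) near or above its top. The wrist crop shows the knob just ahead of the fingers. I'll measure the offset from depth.

```bash
python3 - <<'E'
from h import *
s=observe(); TT=toolT(s); d=np.load('pics/w1.npz'); W=pts('wrist',d['d'],TT)
T=np.load('T.npy'); Ti=np.linalg.inv(T)
print('TCP local',(Ti@np.r_[s['tool_pos'],1]).round(4))
L=W@Ti[:3,:3].T+Ti[:3,3]; V=d['im'].max(2)
tl=(W-TT[:3,3])@TT[:3,:3]
cover(d['im'],W)
for r in range(150,310,10): print(r,d['d'][r,255].round(3),L[r,255].round(3),'tool',tl[r,255].round(3),'V',V[r,255], '| c235',tl[r,235].round(3),'c 273',tl[r,273].round(3))
z=np.load('pics/s1.npz'); Ws=pts('scene',z['d']); Ls=Ws@Ti[:3,:3].T+Ti[:3,3]
for v,u in((228,258),(236,259),(222,256),(217,256),(210,256)): print(v,u,Ls[v,u].round(3),((Ws[v,u]-TT[:3,3])@TT[:3,:3]).round(3),z['im'][v,u])
E
```

```text
TCP local [ 0.0505 -0.0693  0.0323  1.    ]
slope deg 19.61510671483364 grad yaw -5.609264334125549 rect (0.18824619054794312, 0.013605206273496151) 89.82276153564453 res 0.0006774590272532854 n 4904
yaw from frame -5.797421691109041 centre [ 0.68125094 -0.12551931  0.15240229]
150 0.214 [ 0.065 -0.033  0.007] tool [0.043 0.002 0.019] V 139 | c235 [ 0.042 -0.013  0.025] c 273 [0.043 0.015 0.017]
160 0.215 [ 0.062 -0.039  0.009] tool [0.036 0.002 0.018] V 55 | c235 [ 0.034 -0.013  0.027] c 273 [0.036 0.015 0.017]
170 0.215 [ 0.06  -0.045  0.011] tool [0.029 0.002 0.016] V 89 | c235 [ 0.028 -0.013  0.02 ] c 273 [0.029 0.015 0.013]
180 0.212 [ 0.058 -0.051  0.017] tool [0.022 0.002 0.012] V 17 | c235 [ 0.019 -0.013  0.022] c 273 [0.022 0.015 0.013]
190 0.199 [ 0.062 -0.054  0.032] tool [ 0.019  0.002 -0.003] V 16 | c235 [ 0.014 -0.012  0.015] c 273 [0.017 0.015 0.005]
200 0.187 [ 0.065 -0.056  0.045] tool [ 0.016  0.002 -0.017] V 16 | c235 [ 0.006 -0.013  0.016] c 273 [0.009 0.015 0.007]
210 0.188 [ 0.062 -0.062  0.046] tool [ 0.01   0.002 -0.017] V 17 | c235 [ 0.009 -0.011 -0.016] c 27
[... 778 characters left out ...]
8 [-0.003 -0.146 -0.003] tool [-0.086  0.003  0.052] V 192 | c235 [ 0.007 -0.007 -0.091] c 273 [ 0.027  0.006 -0.121]
290 0.285 [-0.009 -0.157 -0.003] tool [-0.098  0.003  0.053] V 218 | c235 [ 0.003 -0.007 -0.092] c 273 [ 0.022  0.006 -0.12 ]
300 0.418 [-0.088 -0.241 -0.093] tool [-0.192  0.004  0.165] V 173 | c235 [-0.    -0.007 -0.094] c 273 [ 0.013  0.007 -0.112]
228 258 [ 0.056 -0.071  0.048] [-0.002  0.001 -0.017] [22 21 23]
236 259 [ 0.055 -0.074  0.029] [-0.002  0.006  0.002] [18 18 21]
222 256 [ 0.066 -0.082  0.07 ] [-0.011  0.008 -0.041] [126 128 120]
217 256 [ 0.072 -0.084  0.084] [-0.012  0.01  -0.056] [119 122 114]
210 256 [ 0.075 -0.082  0.1  ] [-0.011  0.007 -0.072] [63 64 60]
```

```bash
python3 - <<'E'
from h import *
s=observe(); TT=toolT(s); z=np.load('pics/s1.npz'); W=pts('scene',z['d']); tl=(W-TT[:3,3])@TT[:3,:3]
for u in (252,255,258,262): 
    print('col',u)
    for v in range(216,240,2): print(v,tl[v,u].round(3),z['im'][v,u])
st()
E
python3 -c "
import cv2,numpy as np
a=cv2.imread('pics/s1.png')[195:255,225:305];b=cv2.imread('pics/w1.png')[150:270,192:312]
cv2.imwrite('pics/c2.png',np.hstack([cv2.resize(a,(400,300),interpolation=cv2.INTER_NEAREST),cv2.resize(b,(300,300),interpolation=cv2.INTER_NEAREST)]))"
```

```text
col 252
216 [-0.011 -0.012 -0.043] [149 151 154]
218 [ 0.035 -0.111  0.043] [15 14 16]
220 [ 0.029 -0.098  0.039] [11 11 14]
222 [ 0.026 -0.092  0.04 ] [16 17 19]
224 [ 0.027 -0.093  0.047] [32 33 35]
226 [ 0.022 -0.083  0.045] [54 58 63]
228 [-0.013 -0.008 -0.014] [36 38 42]
230 [-0.016 -0.001 -0.014] [21 22 24]
232 [-0.017  0.003 -0.012] [20 22 23]
234 [-0.018  0.004 -0.007] [21 20 24]
236 [-0.019  0.007 -0.004] [19 18 20]
238 [-0.019  0.007  0.001] [21 21 22]
col 255
216 [-0.008 -0.003 -0.049] [46 46 45]
218 [-0.008 -0.003 -0.044] [40 40 39]
220 [-0.01  0.   -0.04] [43 43 43]
222 [ 0.036 -0.095  0.045] [59 62 67]
224 [ 0.032 -0.086  0.044] [56 57 65]
226 [ 0.029 -0.079  0.044] [59 62 68]
228 [-0.007 -0.004 -0.015] [18 18 21]
230 [-0.009  0.001 -0.013] [20 20 23]
232 [-0.011  0.005 -0.011] [20 21 24]
234 [-0.01   0.003 -0.004] [22 20 24]
236 [-0.012  0.008 -0.003] [19 19 21]
238 [-0.012  0.008  0.003] [18 19 22]
col 258
216 [-0.011  0.018 -0.064] [121 122 116]
218 [-0.012  0.019 -0.06 ] [132 134 126]
220 [-0.011  0.018 -0.053] [129 131 122]
222 [-0.011  0.018 -0.048] [136 138 129]

[... 229 characters left out ...]
]
236 [-0.005  0.008 -0.   ] [20 21 23]
238 [-0.006  0.01   0.003] [21 20 21]
col 262
216 [-0.036  0.086 -0.117] [145 147 138]
218 [-0.036  0.087 -0.113] [157 158 149]
220 [-0.036  0.087 -0.108] [143 145 137]
222 [-0.036  0.087 -0.104] [143 144 136]
224 [ 0.012 -0.007 -0.018] [91 94 94]
226 [ 0.008  0.001 -0.019] [10  9 11]
228 [ 0.007  0.002 -0.015] [14 12 15]
230 [ 0.006  0.004 -0.011] [18 20 21]
232 [ 0.006  0.006 -0.007] [22 23 25]
234 [ 0.004  0.009 -0.004] [21 21 21]
236 [0.005 0.008 0.003] [20 20 22]
238 [0.005 0.009 0.008] [17 18 19]
3.45 [ 0.6152 -0.1505  0.1639] yaw [ 3.141 -0.     0.97 ] F [-0.2 -0.2 -0.5] M [ 0.04 -0.07 -0.  ] op 0.0026 0.0 q [-0.36  0.56  1.24 -0.    1.34  0.24]
```

View pics/c2.png

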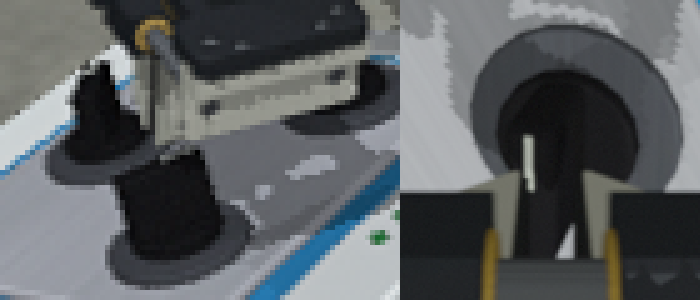

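The crops show the fingers ending about 40 mm above the nominal TCP, so they closed on air over the bar. I'll open, go lower in small steps while watching the force, and close again.

Emit:
send_rows([
  [0.4,0,0,0,0],
  [0.4,0,0,0,0],
  [0.4,0,0,0,0],
  [0.4,0,0,-0.005,0],
])

```text
time: 3.85
tool_pos: [0.6154, -0.1506, 0.1589]
tool_rot: [3.14, -0.0, 0.97]
contact_force: [0.1, 0.2, -0.4]
opening: 0.0296
grip_force: 0.0
```

Emit:
send_rows([
  [0.4,0,0,-0.005,0],
  [0.4,0,0,0,0],
])

```text
time: 4.05
tool_pos: [0.6144, -0.1503, 0.1522]
tool_rot: [-3.14, 0.001, 0.97]
contact_force: [-0.2, -0.3, -1.1]
opening: 0.0362
grip_force: 0.0
```

```bash
python3 - <<'E'
from h import *
st(); z,d=save('scene','s2'); TT=toolT(observe()); W=pts('scene',d); tl=(W-TT[:3,3])@TT[:3,:3]
# gripper-like light pixels near the tool axis
m=(z.min(2)>90)&(abs(tl[...,0])<.02)&(abs(tl[...,1])<.06)&(tl[...,2]>-.1)&(tl[...,2]<.0)
q=tl[m]; print(len(q),np.percentile(q[:,2],[50,80,90,95,99,100]).round(3)); print(q[np.argsort(-q[:,2])[:25]].round(3))
a=z[180:255,205:305][:,:,::-1]; cv2.imwrite('pics/c3.png',cv2.resize(a,(800,600),interpolation=cv2.INTER_NEAREST))
E
```

```text
4.05 [ 0.6144 -0.1503  0.1522] yaw [-3.14e+00  1.00e-03  9.70e-01] F [-0.2 -0.3 -1.1] M [-0.01 -0.02  0.04] op 0.0362 0.0 q [-0.36  0.57  1.26 -0.    1.31  0.24]
105 [-0.05  -0.002 -0.001 -0.001 -0.    -0.   ]
[[-0.001  0.057 -0.   ]
 [ 0.019  0.055 -0.   ]
 [ 0.009  0.051 -0.   ]
 [-0.005  0.055 -0.   ]
 [ 0.004  0.056 -0.   ]
 [ 0.002  0.055 -0.001]
 [ 0.015  0.054 -0.001]
 [ 0.006  0.057 -0.001]
 [ 0.001  0.058 -0.001]
 [ 0.018  0.048 -0.001]
 [ 0.019  0.052 -0.001]
 [ 0.003  0.059 -0.001]
 [ 0.006  0.054 -0.001]
 [ 0.013  0.053 -0.001]
 [ 0.011  0.053 -0.001]
 [ 0.016  0.051 -0.001]
 [ 0.016  0.048 -0.001]
 [ 0.013  0.057 -0.001]
 [ 0.012  0.05  -0.002]
 [ 0.015  0.058 -0.002]
 [ 0.019  0.046 -0.002]
 [ 0.017  0.056 -0.002]
 [ 0.02   0.05  -0.002]
 [ 0.007  0.06  -0.003]
 [ 0.011  0.058 -0.003]]
```

View pics/c3.png

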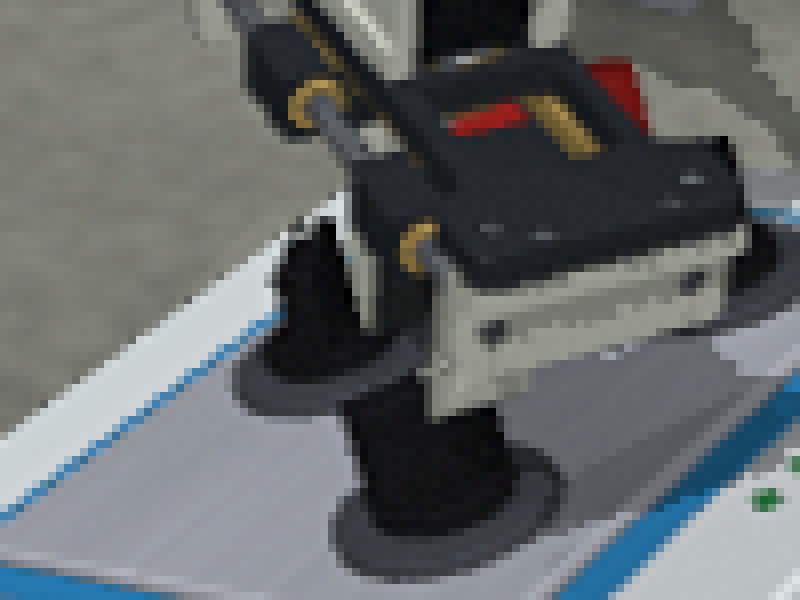

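```bash
python3 - <<'E'
from h import *
z=np.load('pics/s2.npz'); TT=toolT(observe()); W=pts('scene',z['d']); tl=(W-TT[:3,3])@TT[:3,:3]
for v in range(218,234): print(v,[(tl[v,u]*1000).round().astype(int).tolist()+[int(z['im'][v,u].max())] for u in (259,260,262,265,268)])
E
```

```text
218 [[-11, 24, -74, 90], [-37, 79, -119, 115], [-36, 87, -125, 136], [-33, 94, -128, 152], [-26, 92, -125, 152]]
219 [[-12, 26, -73, 90], [-37, 80, -118, 115], [-37, 88, -123, 146], [-34, 95, -127, 151], [-23, 87, -119, 129]]
220 [[-11, 24, -69, 91], [-38, 83, -117, 121], [-36, 87, -120, 150], [-30, 87, -118, 112], [-23, 86, -115, 98]]
221 [[-12, 25, -67, 91], [-37, 81, -114, 123], [-35, 86, -117, 154], [-30, 87, -116, 64], [-23, 87, -113, 91]]
222 [[-11, 25, -64, 90], [-37, 81, -111, 123], [-35, 86, -114, 151], [-29, 87, -113, 83], [-24, 89, -113, 115]]
223 [[-11, 24, -60, 94], [-38, 83, -110, 123], [-36, 88, -113, 151], [-29, 87, -111, 135], [-23, 87, -109, 155]]
224 [[-12, 25, -59, 126], [-37, 81, -106, 117], [-35, 86, -110, 150], [-28, 85, -107, 153], [-22, 86, -105, 151]]
225 [[-12, 27, -58, 127], [-37, 81, -104, 153], [-34, 84, -105, 143], [-29, 87, -106, 151], [-22, 87, -104, 150]]
226 [[-12, 26, -54, 136], [-11, 29, -56, 107], [-36, 88, -106, 152], [-29, 87, -103, 151], [-22, 87, -101, 129]]
227 [[-11, 25, -50, 125], [-12, 31, -55, 137], [-35, 87, -102, 160], [-29, 87, -101, 148], [5, 35, -53, 114]]
228 [[-12, 26, -49, 127], [-11, 30, -51, 137], [-9, 35, -55, 162], [-3, 36, -53, 143], [5, 36, -51, 115]]
229 [[-12, 28, -48, 127], [-11, 31, -50, 137], [-8, 33, -50, 146], [-2, 35, -50, 144], [5, 36, -48, 100]]
230 [[-11, 25, -43, 129], [-11, 31, -47, 139], [-9, 35, -49, 145], [1, 30, -42, 97], [45, -40, 23, 106]]
231 [[-11, 25, -40, 128], [-12, 32, -46, 129], [-4, 26, -39, 71], [14, 6, -18, 7], [43, -35, 21, 112]]
232 [[-2, 7, -21, 73], [1, 6, -20, 39], [6, 7, -18, 13], [13, 7, -16, 13], [41, -32, 21, 101]]
233 [[-1, 5, -16, 20], [1, 6, -16, 20], [6, 6, -15, 18], [12, 9, -15, 13], [38, -27, 19, 103]]
```

Emit:
send_rows([
  [0.4,0,0,-0.006,0],
  [0.4,0,0,-0.006,0],
  [0.4,0,0,0,0],
])

```text
time: 4.4
tool_pos: [0.6143, -0.1503, 0.1401]
tool_rot: [-3.14, 0.001, 0.97]
contact_force: [-0.5, 0.4, 0.6]
opening: 0.0368
grip_force: 0.0
```

Emit:
send_rows([
  [0.4,0,0,-0.005,0],
  [0.4,0,0,0,0],
])

```text
time: 4.6
tool_pos: [0.6147, -0.1504, 0.1357]
tool_rot: [-3.141, 0.0, 0.97]
contact_force: [-0.3, -0.6, -0.6]
opening: 0.0369
grip_force: 0.0
```

Emit:
send_rows([
  [0.4,0,0,-0.005,0],
  [0.4,0,0,0,0],
])

```text
time: 4.8
tool_pos: [0.6146, -0.1504, 0.1307]
tool_rot: [-3.141, 0.0, 0.97]
contact_force: [-0.1, -0.4, 0.4]
opening: 0.0365
grip_force: 0.0
```

Emit:
send_rows([
  [0.0,0,0,0,0],
  [0.0,0,0,0,0],
  [0.0,0,0,0,0],
  [0.0,0,0,0,0],
], grip_force=20)

```text
time: 5.2
tool_pos: [0.6128, -0.149, 0.1315]
tool_rot: [-3.136, 0.001, 0.97]
contact_force: [-8.0, 4.3, 4.9]
opening: 0.0165
grip_force: 18.9
```

```bash
python3 -c "from h import *;st()"
```

```text
5.2 [ 0.6128 -0.149   0.1315] yaw [-3.136e+00  1.000e-03  9.700e-01] F [-8.   4.3  4.9] M [ 0.74  1.26 -0.07] op 0.0165 18.899220549938036 q [-0.36  0.59  1.29  0.    1.27  0.24]
```

Gripped: opening 16.5 mm, 19 N. The real tips sit about 38 mm above the reported TCP. Next, turn clockwise.

Emit:
send_rows([
  [0.0,0,0,0,-0.08],
  [0.0,0,0,0,-0.1],
  [0.0,0,0,0,-0.12],
], grip_force=25)

```text
time: 5.5
tool_pos: [0.6131, -0.1497, 0.1322]
tool_rot: [-3.139, 0.002, 0.666]
contact_force: [-8.2, 3.5, 7.5]
opening: 0.0158
grip_force: 24.5
```

```bash
python3 -c "from h import *;st()"
```

```text
5.5 [ 0.6131 -0.1497  0.1322] yaw [-3.139e+00  2.000e-03  6.660e-01] F [-8.2  3.5  7.5] M [0.4  1.15 0.12] op 0.0158 24.488298073410988 q [-0.36  0.59  1.29 -0.    1.27  0.54]
```

Emit:
send_rows([
  [0.0,-0.001,0.0005,0,-0.12],
  [0.0,0,0,0,-0.12],
  [0.0,0,0,0,-0.1],
])

```text
time: 5.8
tool_pos: [0.6137, -0.1505, 0.1325]
tool_rot: [3.14, 0.0, 0.325]
contact_force: [-4.6, -1.8, 4.4]
opening: 0.0147
grip_force: 24.5
```

```bash
python3 -c "from h import *;st()"
```

```text
5.8 [ 0.6137 -0.1505  0.1325] yaw [3.14  0.    0.325] F [-4.6 -1.8  4.4] M [-0.45  0.5   0.09] op 0.0147 24.53728128365583 q [-0.36  0.58  1.29 -0.    1.27  0.88]
```

Emit:
send_rows([
  [0.0,0,0,0,-0.1],
  [0.0,0,0,0,-0.1],
])

```text
time: 6.0
tool_pos: [0.6139, -0.1512, 0.1326]
tool_rot: [3.139, -0.0, 0.126]
contact_force: [-1.9, -3.5, 2.9]
opening: 0.0141
grip_force: 24.5
```

```bash
python3 -c "from h import *;st()"
```

```text
6.0 [ 0.6139 -0.1512  0.1326] yaw [ 3.139 -0.     0.126] F [-1.9 -3.5  2.9] M [-0.61  0.35  0.14] op 0.0141 24.472541220020503 q [-0.36  0.58  1.29 -0.    1.26  1.08]
```

Emit:
send_rows([
  [0.0,0,0.0005,0,-0.08],
  [0.0,0,0,0,-0.08],
  [0.0,0,0,0,-0.08],
])

```text
time: 6.3
tool_pos: [0.614, -0.1519, 0.1322]
tool_rot: [3.138, -0.001, -0.114]
contact_force: [-3.3, -7.7, 0.6]
opening: 0.0141
grip_force: 25.0
```

```bash
python3 -c "from h import *;st()"
```

```text
6.3 [ 0.614  -0.1519  0.1322] yaw [ 3.138e+00 -1.000e-03 -1.140e-01] F [-3.3 -7.7  0.6] M [-1.16  0.14  0.21] op 0.0141 24.95737999677658 q [-0.36  0.58  1.29 -0.    1.26  1.32]
```

Emit:
send_rows([
  [0.0,0,0,0,-0.08],
  [0.0,0,0,0,-0.08],
  [0.0,0,0,0,-0.08],
])

```text
time: 6.6
tool_pos: [0.6139, -0.1525, 0.1318]
tool_rot: [3.138, -0.002, -0.354]
contact_force: [-1.7, -10.2, -2.8]
opening: 0.014
grip_force: 25.6
```

```bash
python3 -c "from h import *;st()"
```

```text
6.6 [ 0.6139 -0.1525  0.1318] yaw [ 3.138e+00 -2.000e-03 -3.540e-01] F [ -1.7 -10.2  -2.8] M [-1.31  0.01  0.28] op 0.014 25.576866416959092 q [-0.36  0.58  1.29 -0.    1.26  1.56]
```

Emit:
send_rows([
  [0.0,0,-0.0015,0,0],
  [0.0,0,0,0,-0.06],
  [0.0,0,0,0,-0.06],
])

```text
time: 6.9
tool_pos: [0.6139, -0.1528, 0.1316]
tool_rot: [3.139, -0.001, -0.473]
contact_force: [-0.4, -6.6, -1.8]
opening: 0.0144
grip_force: 25.9
```

```bash
python3 -c "from h import *;st()"
```

```text
6.9 [ 0.6139 -0.1528  0.1316] yaw [ 3.139e+00 -1.000e-03 -4.730e-01] F [-0.4 -6.6 -1.8] M [-0.74  0.    0.29] op 0.0144 25.935791926458478 q [-0.36  0.59  1.29 -0.    1.26  1.68]
```

Emit:
send_rows([
  [0.0,0,0,0,-0.06],
  [0.0,0,0,0,-0.06],
  [0.0,0,0,0,-0.06],
])

```text
time: 7.2
tool_pos: [0.6141, -0.1531, 0.1315]
tool_rot: [3.139, -0.003, -0.652]
contact_force: [-0.7, -7.0, -2.2]
opening: 0.0165
grip_force: 29.9
```

```bash
python3 -c "from h import *;st()"
```

```text
7.2 [ 0.6141 -0.1531  0.1315] yaw [ 3.139e+00 -3.000e-03 -6.520e-01] F [-0.7 -7.  -2.2] M [-0.8  -0.02  0.88] op 0.0165 29.866944174282253 q [-0.36  0.59  1.29 -0.    1.26  1.86]
```

R is against its stop: moment 0.88 N m against about 0.12 while running, and the pads are slipping open. I'll release and go to the left knob.

Emit:
send_rows([
  [0.0,0,0,0,0.05],
  [0.4,0,0,0,0],
  [0.4,0,0,0,0],
  [0.4,0,0,0,0],
  [0.4,0,0,0.02,0],
])

```text
time: 7.7
tool_pos: [0.6124, -0.15, 0.1489]
tool_rot: [3.14, 0.006, -0.6]
contact_force: [0.1, -0.3, 0.0]
opening: 0.0364
grip_force: 0.0
```

Emit:
send_rows([
  [0.4,0,0,0.03,0.14],
  [0.4,0,0,0,0.14],
  [0.4,0.0029,0.028,0,0.14],
  [0.4,0.0029,0.028,0,0.14],
  [0.4,0.0029,0.028,0,0.14],
])

```text
time: 8.2
tool_pos: [0.6227, -0.0658, 0.1816]
tool_rot: [-3.141, -0.0, 0.105]
contact_force: [0.5, 0.2, 0.0]
opening: 0.0366
grip_force: 0.0
```

Emit:
send_rows([
  [0.4,0.0029,0.028,0,0.14],
  [0.4,0.0029,0.028,0,0.14],
  [0.4,0,0,0,0.14],
  [0.4,0,0,0,0.14],
  [0.4,0,0,0,0.14],
])

```text
time: 8.7
tool_pos: [0.6285, -0.0101, 0.1815]
tool_rot: [-3.142, -0.0, 0.807]
contact_force: [-0.3, 0.8, -1.0]
opening: 0.0363
grip_force: 0.0
```

Emit:
send_rows([
  [0.4,0,0,0,0.14],
  [0.4,0,0,0,0.14],
  [0.4,0,0,0,0.14],
  [0.4,0,0,0,0.14],
  [0.4,0,0,0,0.14],
])

```text
time: 9.2
tool_pos: [0.6285, -0.0106, 0.1815]
tool_rot: [3.142, -0.0, 1.506]
contact_force: [-0.4, -0.4, 0.6]
opening: 0.0368
grip_force: 0.0
```

Emit:
send_rows([
  [0.4,0,0,0,0.09],
  [0.4,0,0,0,0],
  [0.4,0,0,0,0],
])

```text
time: 9.5
tool_pos: [0.6285, -0.0107, 0.1815]
tool_rot: [3.141, -0.0, 1.587]
contact_force: [0.2, -0.1, 0.6]
opening: 0.037
grip_force: 0.0
```

```bash
python3 - <<'E'
from h import *
st(); s,im,W=wrist('w4')
T=np.load('T.npy'); Ti=np.linalg.inv(T); L=W@Ti[:3,:3].T+Ti[:3,3]
for n,x,y in(('L',.05,.07),('R',.05,-.07),('F',-.05,0)):
    q=L[(np.hypot(L[...,0]-x,L[...,1]-y)<.03)&(L[...,2]>.044)&(L[...,2]<.056)]
    if len(q)>30: print(n,len(q),cv2.minAreaRect((q[:,:2]*1000).astype(np.float32)))
E
```

```text
9.5 [ 0.6285 -0.0107  0.1815] yaw [ 3.141 -0.     1.587] F [ 0.2 -0.1  0.6] M [ 0.02 -0.06  0.03] op 0.037 0.0 q [-0.14  0.54  1.23  0.    1.37 -0.16]
L 1085 ((50.38166046142578, 70.34104919433594), (13.849213600158691, 41.19499206542969), 7.401256084442139)
```

Emit:
send_rows([
  [0.4,-0.003,-0.001,-0.02,0],
  [0.4,0,0,-0.02,0],
  [0.4,0,0,-0.01,0],
  [0.4,0,0,0,0],
])

```text
time: 9.95
tool_pos: [0.6246, -0.0118, 0.1299]
tool_rot: [-3.139, -0.001, 1.589]
contact_force: [-0.9, -0.1, -0.7]
opening: 0.0367
grip_force: 0.0
```

Emit:
send_rows([
  [0.0,0,0,0,0],
  [0.0,0,0,0,0],
  [0.0,0,0,0,0],
  [0.0,0,0,0,0],
], grip_force=25)

```text
time: 10.35
tool_pos: [0.6249, -0.0121, 0.1324]
tool_rot: [-3.141, 0.0, 1.59]
contact_force: [-5.2, -0.2, 4.5]
opening: 0.0165
grip_force: 23.6
```

```bash
python3 -c "from h import *;st()"
```

```text
10.35 [ 0.6249 -0.0121  0.1324] yaw [-3.141  0.     1.59 ] F [-5.2 -0.2  4.5] M [-0.07  0.78  0.02] op 0.0165 23.608106821775436 q [-0.14  0.57  1.31 -0.    1.26 -0.16]
```

Emit:
send_rows([
  [0.0,0,0,0,-0.1],
  [0.0,0,0,0,-0.12],
  [0.0,0,0,0,-0.12],
  [0.0,0,0,0,-0.12],
  [0.0,0,0,0,-0.12],
])

```text
time: 10.85
tool_pos: [0.6251, -0.012, 0.1328]
tool_rot: [3.141, 0.0, 1.005]
contact_force: [-7.0, -0.6, 6.1]
opening: 0.0161
grip_force: 24.9
```

```bash
python3 -c "from h import *;st()"
```

```text
10.85 [ 0.6251 -0.012   0.1328] yaw [3.141 0.    1.005] F [-7.  -0.6  6.1] M [0.08 0.74 0.13] op 0.0161 24.88589348969981 q [-0.14  0.57  1.31 -0.    1.26  0.42]
```

Emit:
send_rows([
  [0.0,0,0,0,-0.1],
  [0.0,0,0,0,-0.1],
  [0.0,0,0,0,-0.1],
  [0.0,0,0,0,-0.05],
])

```text
time: 11.25
tool_pos: [0.6252, -0.012, 0.133]
tool_rot: [3.141, -0.0, 0.657]
contact_force: [-5.3, 0.4, 7.0]
opening: 0.0152
grip_force: 24.5
```

```bash
python3 -c "from h import *;st()"
```

```text
11.25 [ 0.6252 -0.012   0.133 ] yaw [ 3.141 -0.     0.657] F [-5.3  0.4  7. ] M [0.05 0.76 0.12] op 0.0152 24.54604972153902 q [-0.14  0.57  1.31 -0.    1.26  0.77]
```

Running at 0.12 N m. The stop is expected between yaw 0.59 and -0.51.

Emit:
send_rows([
  [0.0,0,0,0,-0.08],
  [0.0,0,0,0,-0.08],
  [0.0,0,0,0,-0.08],
])

```text
time: 11.55
tool_pos: [0.6254, -0.012, 0.1331]
tool_rot: [3.141, -0.001, 0.417]
contact_force: [-6.3, -0.6, 5.7]
opening: 0.0149
grip_force: 24.5
```

```bash
python3 -c "from h import *;st()"
```

```text
11.55 [ 0.6254 -0.012   0.1331] yaw [ 3.141e+00 -1.000e-03  4.170e-01] F [-6.3 -0.6  5.7] M [-0.01  0.65  0.09] op 0.0149 24.50827077482245 q [-0.14  0.57  1.31 -0.    1.26  1.01]
```

Emit:
send_rows([
  [0.0,0,0,0,-0.08],
  [0.0,0,0,0,-0.08],
  [0.0,0,0,0,-0.08],
])

```text
time: 11.85
tool_pos: [0.6255, -0.0122, 0.133]
tool_rot: [3.141, -0.001, 0.177]
contact_force: [-4.4, -0.0, 6.4]
opening: 0.0142
grip_force: 24.5
```

```bash
python3 -c "from h import *;st()"
```

```text
11.85 [ 0.6255 -0.0122  0.133 ] yaw [ 3.141e+00 -1.000e-03  1.770e-01] F [-4.4 -0.   6.4] M [-0.04  0.58  0.13] op 0.0142 24.51199642382562 q [-0.14  0.57  1.31 -0.    1.26  1.25]
```

Emit:
send_rows([
  [0.0,0,0,0,-0.06],
  [0.0,0,0,0,-0.06],
  [0.0,0,0,0,-0.06],
])

```text
time: 12.15
tool_pos: [0.6261, -0.0121, 0.1328]
tool_rot: [3.141, -0.002, -0.002]
contact_force: [-0.4, 0.7, 3.4]
opening: 0.0149
grip_force: 26.9
```

```bash
python3 -c "from h import *;st()"
```

```text
12.15 [ 0.6261 -0.0121  0.1328] yaw [ 3.141e+00 -2.000e-03 -2.000e-03] F [-0.4  0.7  3.4] M [-0.03 -0.09  0.67] op 0.0149 26.858247793279588 q [-0.14  0.57  1.31 -0.    1.25  1.43]
```

Emit:
send_rows([
  [0.0,0,0,0,-0.06],
  [0.0,0,0,0,-0.06],
  [0.0,0,0,0,-0.06],
])

```text
time: 12.45
tool_pos: [0.6266, -0.012, 0.1328]
tool_rot: [3.141, -0.003, -0.181]
contact_force: [-1.3, 0.6, 4.3]
opening: 0.0185
grip_force: 34.4
```

```bash
python3 -c "from h import *;st()"
```

```text
12.45 [ 0.6266 -0.012   0.1328] yaw [ 3.141e+00 -3.000e-03 -1.810e-01] F [-1.3  0.6  4.3] M [-0.05 -0.14  1.06] op 0.0185 34.39880269521516 q [-0.14  0.57  1.31 -0.    1.25  1.61]
```

L is at its stop as well (1.06 N m, pads slipping). On to the front knob.

Emit:
send_rows([
  [0.0,0,0,0,0.1],
  [0.4,0,0,0,0],
  [0.4,0,0,0,0],
  [0.4,0,0,0,0],
  [0.4,0,0,0.02,0],
])

```text
time: 12.95
tool_pos: [0.6236, -0.0118, 0.1487]
tool_rot: [-3.141, 0.006, -0.082]
contact_force: [-0.8, 0.5, -0.6]
opening: 0.0361
grip_force: 0.0
```

Emit:
send_rows([
  [0.4,0,0,0.03,0.145],
  [0.4,0,0,0,0.145],
  [0.4,-0.0255,-0.015,0,0.145],
  [0.4,-0.0255,-0.015,0,0.145],
  [0.4,-0.0255,-0.015,0,0.145],
])

```text
time: 13.45
tool_pos: [0.5479, -0.0573, 0.1811]
tool_rot: [-3.141, 0.0, 0.65]
contact_force: [-0.1, -0.3, 0.5]
opening: 0.0366
grip_force: 0.0
```

Emit:
send_rows([
  [0.4,-0.0255,-0.015,0,0.145],
  [0.4,0,0,0,0.145],
  [0.4,0,0,0,0.145],
  [0.4,0,0,0,0.145],
  [0.4,0,0,0,0.145],
])

```text
time: 13.95
tool_pos: [0.5234, -0.0721, 0.1814]
tool_rot: [3.141, -0.0, 1.374]
contact_force: [0.1, 0.3, 0.6]
opening: 0.0371
grip_force: 0.0
```

Emit:
send_rows([
  [0.4,0,0,0,0.145],
  [0.4,0,0,0,0.145],
  [0.4,0,0,0,0.145],
  [0.4,0,0,0,0.145],
  [0.4,0,0,0,0],
])

```text
time: 14.45
tool_pos: [0.5234, -0.072, 0.1813]
tool_rot: [-3.142, -0.0, 1.95]
contact_force: [0.1, 0.3, -0.6]
opening: 0.0367
grip_force: 0.0
```

```bash
python3 - <<'E'
from h import *
st(); s,im,W=wrist('w5')
T=np.load('T.npy'); Ti=np.linalg.inv(T); L=W@Ti[:3,:3].T+Ti[:3,3]
for n,x,y in(('L',.05,.07),('R',.05,-.07),('F',-.05,0)):
    q=L[(np.hypot(L[...,0]-x,L[...,1]-y)<.03)&(L[...,2]>.044)&(L[...,2]<.056)]
    if len(q)>30: print(n,len(q),cv2.minAreaRect((q[:,:2]*1000).astype(np.float32)))
E
```

```text
14.45 [ 0.5234 -0.072   0.1813] yaw [-3.142 -0.     1.95 ] F [ 0.1  0.3 -0.6] M [ 0.07 -0.13 -0.02] op 0.0367 0.0 q [-0.28  0.36  1.53  0.    1.26 -0.66]
L 1286 ((49.66353225708008, 69.67218017578125), (41.585609436035156, 14.184481620788574), 13.964990615844727)
F 841 ((-49.10844802856445, 0.16082000732421875), (13.273763656616211, 41.59980010986328), 28.487171173095703)
```

Emit:
send_rows([
  [0.4,0.0005,0,-0.04,0],
  [0.4,0,0,-0.03,0],
  [0.4,0,0,-0.014,0],
  [0.4,0,0,0,0],
])

```text
time: 14.9
tool_pos: [0.5225, -0.0716, 0.0953]
tool_rot: [-3.138, -0.003, 1.946]
contact_force: [-0.1, 0.2, 0.4]
opening: 0.0368
grip_force: 0.0
```

Emit:
send_rows([
  [0.0,0,0,0,0],
  [0.0,0,0,0,0],
  [0.0,0,0,0,0],
  [0.0,0,0,0,0],
], grip_force=25)

```text
time: 15.3
tool_pos: [0.5241, -0.0724, 0.0985]
tool_rot: [3.141, 0.001, 1.949]
contact_force: [-2.5, -1.4, 5.6]
opening: 0.0163
grip_force: 23.9
```

```bash
python3 -c "from h import *;st()"
```

```text
15.3 [ 0.5241 -0.0724  0.0985] yaw [3.141e+00 1.000e-03 1.949e+00] F [-2.5 -1.4  5.6] M [-0.23  0.25  0.06] op 0.0163 23.904222342333696 q [-0.28  0.44  1.65 -0.    1.05 -0.66]
```

Emit:
send_rows([
  [0.0,0,0,0,-0.1],
  [0.0,0,0,0,-0.12],
  [0.0,0,0,0,-0.12],
  [0.0,0,0,0,-0.12],
  [0.0,0,0,0,-0.12],
])

```text
time: 15.8
tool_pos: [0.5244, -0.0722, 0.0987]
tool_rot: [3.14, 0.0, 1.365]
contact_force: [-2.6, -0.9, 6.7]
opening: 0.0163
grip_force: 25.5
```

```bash
python3 -c "from h import *;st()"
```

```text
15.8 [ 0.5244 -0.0722  0.0987] yaw [3.14  0.    1.365] F [-2.6 -0.9  6.7] M [0.05 0.21 0.24] op 0.0163 25.45568883419037 q [-0.28  0.44  1.65 -0.    1.05 -0.08]
```

Emit:
send_rows([
  [0.0,0,0,0,-0.1],
  [0.0,0,0,0,-0.1],
  [0.0,0,0,0,-0.1],
])

```text
time: 16.1
tool_pos: [0.5244, -0.0722, 0.0988]
tool_rot: [3.14, -0.0, 1.066]
contact_force: [-3.4, 0.3, 7.4]
opening: 0.0158
grip_force: 25.1
```

```bash
python3 -c "from h import *;st()"
```

```text
16.1 [ 0.5244 -0.0722  0.0988] yaw [ 3.14  -0.     1.066] F [-3.4  0.3  7.4] M [0.01 0.27 0.15] op 0.0158 25.07087918347679 q [-0.28  0.44  1.65 -0.    1.05  0.22]
```

Emit:
send_rows([
  [0.0,0,0,0,-0.08],
  [0.0,0,0,0,-0.08],
  [0.0,0,0,0,-0.08],
])

```text
time: 16.4
tool_pos: [0.5245, -0.0722, 0.0989]
tool_rot: [3.14, -0.001, 0.827]
contact_force: [-4.0, 0.3, 8.6]
opening: 0.0155
grip_force: 24.8
```

```bash
python3 -c "from h import *;st()"
```

```text
16.4 [ 0.5245 -0.0722  0.0989] yaw [ 3.14e+00 -1.00e-03  8.27e-01] F [-4.   0.3  8.6] M [-0.    0.42  0.14] op 0.0155 24.837719121132977 q [-0.28  0.44  1.65 -0.    1.05  0.46]
```

Emit:
send_rows([
  [0.0,0,0,0,-0.07],
  [0.0,0,0,0,-0.07],
  [0.0,0,0,0,-0.07],
])

```text
time: 16.7
tool_pos: [0.5245, -0.0722, 0.099]
tool_rot: [3.14, -0.001, 0.617]
contact_force: [-4.3, -0.4, 9.8]
opening: 0.0154
grip_force: 24.7
```

```bash
python3 -c "from h import *;st()"
```

```text
16.7 [ 0.5245 -0.0722  0.099 ] yaw [ 3.14e+00 -1.00e-03  6.17e-01] F [-4.3 -0.4  9.8] M [-0.11  0.47  0.18] op 0.0154 24.697081932099536 q [-0.28  0.44  1.65 -0.    1.05  0.67]
```

Emit:
send_rows([
  [0.0,0,0,0,-0.07],
  [0.0,0,0,0,-0.07],
  [0.0,0,0,0,-0.07],
])

```text
time: 17.0
tool_pos: [0.5242, -0.0722, 0.099]
tool_rot: [3.14, -0.001, 0.408]
contact_force: [-6.7, -1.4, 11.4]
opening: 0.0165
grip_force: 27.1
```

```bash
python3 -c "from h import *;st()"
```

```text
17.0 [ 0.5242 -0.0722  0.099 ] yaw [ 3.14e+00 -1.00e-03  4.08e-01] F [-6.7 -1.4 11.4] M [-0.28  0.99  0.6 ] op 0.0165 27.072647081313335 q [-0.28  0.44  1.65 -0.    1.05  0.88]
```

Emit:
send_rows([
  [0.0,0,0,0,-0.06],
  [0.0,0,0,0,-0.06],
  [0.0,0,0,0,-0.06],
])

```text
time: 17.3
tool_pos: [0.5244, -0.072, 0.099]
tool_rot: [3.14, -0.002, 0.229]
contact_force: [-6.7, -1.2, 10.3]
opening: 0.0182
grip_force: 32.3
```

```bash
python3 -c "from h import *;st()"
```

```text
17.3 [ 0.5244 -0.072   0.099 ] yaw [ 3.14e+00 -2.00e-03  2.29e-01] F [-6.7 -1.2 10.3] M [-0.38  0.98  0.93] op 0.0182 32.28081772540463 q [-0.28  0.44  1.65 -0.    1.05  1.06]
```

F is at its stop too (0.93 N m). I'll release, lift and check the knobs and latch with the wrist camera.

Emit:
send_rows([
  [0.0,0,0,0,0.1],
  [0.4,0,0,0,0],
  [0.4,0,0,0,0],
  [0.4,0,0,0,0],
  [0.4,0,0,0.03,0],
])

```text
time: 17.8
tool_pos: [0.5215, -0.0713, 0.1244]
tool_rot: [-3.137, 0.006, 0.329]
contact_force: [0.2, -0.3, 0.2]
opening: 0.0363
grip_force: 0.0
```

Emit:
send_rows([
  [0.4,0,0,0.045,-0.1],
  [0.4,0.01,0.01,0.045,-0.1],
  [0.4,0.01,0.02,0.045,-0.12],
  [0.4,0.02,0.02,0.035,0],
  [0.4,0,0,0,0],
])

```text
time: 18.3
tool_pos: [0.5676, -0.0203, 0.3025]
tool_rot: [3.141, -0.011, 0.012]
contact_force: [-0.0, -0.9, -0.3]
opening: 0.0369
grip_force: 0.0
```

Emit:
send_rows([
  [0.4,0,0,0,0],
  [0.4,0,0,0,0],
])

```text
time: 18.5
tool_pos: [0.563, -0.0223, 0.2954]
tool_rot: [-3.141, 0.003, 0.009]
contact_force: [0.2, -0.9, 0.4]
opening: 0.0368
grip_force: 0.0
```

```bash
python3 - <<'E'
from h import *
st(); s,im,W=wrist('w6')
T=np.load('T.npy'); Ti=np.linalg.inv(T); L=W@Ti[:3,:3].T+Ti[:3,3]
for n,x,y in(('L',.05,.07),('R',.05,-.07),('F',-.05,0)):
    q=L[(np.hypot(L[...,0]-x,L[...,1]-y)<.03)&(L[...,2]>.044)&(L[...,2]<.056)]
    if len(q)>30: print(n,len(q),cv2.minAreaRect((q[:,:2]*1000).astype(np.float32)))
hsv=cv2.cvtColor(im,cv2.COLOR_RGB2HSV)
red=((hsv[...,0]<8)|(hsv[...,0]>172))&(hsv[...,1]>150)&(L[...,2]>.037)&(L[...,2]<.046)
q=L[red]*1000; q=q[(abs(q[:,1]-147)<80)]; print('z',np.percentile(q[:,2],[5,50,95]))
for a in range(-110,-10,12):
    b=q[(q[:,0]>a)&(q[:,0]<=a+12)]
    if len(b): print(a,len(b),b[:,1].min().round(1),b[:,1].max().round(1))
E
```

```text
18.5 [ 0.563  -0.0223  0.2954] yaw [-3.141e+00  3.000e-03  9.000e-03] F [ 0.2 -0.9  0.4] M [ 0.02  0.08 -0.07] op 0.0368 0.0 q [-0.18  0.36  1.21 -0.    1.57  1.39]
L 537 ((50.32935333251953, 69.71575164794922), (41.56132125854492, 14.132686614990234), 14.131442070007324)
R 551 ((50.45750045776367, -69.5635757446289), (14.077463150024414, 41.45230484008789), 69.70543670654297)
F 317 ((-49.66607666015625, -0.17441368103027344), (41.188289642333984, 13.844000816345215), 35.65728759765625)
z [38.02571593 40.04445025 41.42506962]
-98 44 124.7 137.5
-86 75 126.1 141.0
-74 78 129.5 144.7
-62 79 133.2 149.9
-50 145 133.7 158.1
-38 144 134.0 157.8
```

View pics/w6.png

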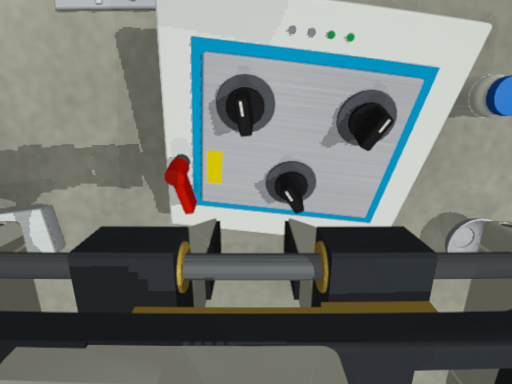

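Knob angles now read L 14°, R -20°, F 36°, each matching the tool yaw at which its torque rose, so all three are on their stops. The latch is at about 0.3 rad, red from (180,165) to (190,210). I'll push it round from behind with shut fingers, which keeps the gripper body clear of the left knob. Waypoints next.

```bash
cat > wp.py <<'E'
from h import *
import sys
T=np.load('T.npy'); Ti=np.linalg.inv(T)
def tcp(x,y,z=.022): return (T@[x,y,z,1])[:3]-[0,0,.038]
def path(hy,ths,rc=.042):
    out=[]
    for t in ths:
        c,s=np.cos(t),np.sin(t); u=np.array([-c,-s]); n=np.array([-s,c])
        r=rc-(-.0095*c+hy*s); d=.007+.0095*s+hy*c
        p=np.array([-.04,.147])+r*u+d*n; out.append(tcp(*p))
    return np.array(out)
E
python3 - <<'E'
from wp import *
st(); print('A above',tcp(-.08,.19)+[0,0,.06],'A',tcp(-.08,.19))
ths=np.arange(.3,1.7,.15)
for hy in(.019,.012): 
    P=path(hy,ths); print(hy); print(np.c_[ths,P,np.vstack([[0,0,0],np.diff(P,axis=0)])].round(4))
E
```

```text
18.55 [ 0.5629 -0.0225  0.2954] yaw [-3.141  0.004  0.009] F [ 0.4 -0.1 -0.1] M [ 0.04  0.03 -0.  ] op 0.0365 0.0 q [-0.18  0.36  1.21 -0.    1.57  1.39]
A above [0.52323261 0.11973819 0.13240147] A [0.52323261 0.11973819 0.07240147]
0.019
[[ 3.000e-01  5.093e-01  9.130e-02  6.830e-02  0.000e+00  0.000e+00
   0.000e+00]
 [ 4.500e-01  5.099e-01  8.500e-02  6.880e-02  6.000e-04 -6.300e-03
   4.000e-04]
 [ 6.000e-01  5.113e-01  7.880e-02  6.950e-02  1.500e-03 -6.200e-03
   8.000e-04]
 [ 7.500e-01  5.137e-01  7.300e-02  7.060e-02  2.300e-03 -5.800e-03
   1.000e-03]
 [ 9.000e-01  5.168e-01  6.760e-02  7.190e-02  3.100e-03 -5.400e-03
   1.300e-03]
 [ 1.050e+00  5.207e-01  6.270e-02  7.350e-02  3.900e-03 -4.800e-03
   1.600e-03]
 [ 1.200e+00  5.252e-01  5.860e-02  7.520e-02  4.500e-03 -4.100e-03
   1.800e-03]
 [ 1.350e+00  5.303e-01  5.520e-02  7.720e-02  5.100e-03 -3.400e-03
   1.900e-03]
 [ 1.500e+00  5.357e-01  5.270e-02  7.920e-02  5.500e-03 -2.500e-03
   2.100e-03]
 [ 1.650e+00  5.415e-01  5.110e-02  8.140e-02  5.800e-03 -1.600e-03
   2.100e-03]]
0.012
[[ 3.000e-01  5.085e-01  8.430e-02  6.830e-02  0.000e+00  0.000e+00
   0.000e+00]
 [ 4.500e-01  5.091e-01  7.800e-02  6.880e-02  6.000e-04 -6.300e-03
   4.000e-04]
 [ 6.000e-01  5.106e-01  7.180e-02  6.950e-02  1.500e-03 -6.200e-03
   8.000e-04]
 [ 7.500e-01  5.130e-01  6.600e-02  7.060e-02  2.300e-03 -5.800e-03
   1.000e-03]
 [ 9.000e-01  5.161e-01  6.060e-02  7.190e-02  3.100e-03 -5.400e-03
   1.300e-03]
 [ 1.050e+00  5.200e-01  5.580e-02  7.340e-02  3.900e-03 -4.800e-03
   1.600e-03]
 [ 1.200e+00  5.245e-01  5.160e-02  7.520e-02  4.500e-03 -4.100e-03
   1.800e-03]
 [ 1.350e+00  5.295e-01  4.830e-02  7.720e-02  5.100e-03 -3.400e-03
   1.900e-03]
 [ 1.500e+00  5.350e-01  4.570e-02  7.920e-02  5.500e-03 -2.500e-03
   2.100e-03]
 [ 1.650e+00  5.408e-01  4.410e-02  8.140e-02  5.800e-03 -1.600e-03
   2.100e-03]]
```

Emit:
send_rows([
  [0.0,-0.01,0.035,-0.01,-0.055],
  [0.0,-0.01,0.035,-0.03,-0.055],
  [0.0,-0.015,0.036,-0.03,0],
  [0.0,-0.015,0.0365,-0.03,0],
  [0.0,0,0,-0.045,0],
])

```text
time: 19.05
tool_pos: [0.5123, 0.1236, 0.1518]
tool_rot: [-3.14, -0.001, -0.097]
contact_force: [1.2, -0.5, 0.3]
opening: 0.0023
grip_force: 0.0
```

Emit:
send_rows([
  [0.0,0,0,-0.01,0],
  [0.0,0,0,-0.035,0],
  [0.0,0,0,-0.037,0],
  [0.0,0,0,0,0],
])

```text
time: 19.45
tool_pos: [0.511, 0.119, 0.0667]
tool_rot: [3.14, 0.009, -0.102]
contact_force: [-0.6, 0.2, -0.5]
opening: 0.0006
grip_force: 0.0
```

```bash
python3 - <<'E'
from wp import *
st(); z,d=save('top','t7'); W=pts('top',d); 
cv2.imwrite('pics/t7c.png',cv2.resize(z[130:230,200:320][:,:,::-1],(720,600)))
E
```

```text
19.45 [0.511  0.119  0.0667] yaw [ 3.14   0.009 -0.102] F [-0.6  0.2 -0.5] M [0.01 0.01 0.  ] op 0.0006 0.0 q [ 0.08  0.48  1.68 -0.    0.99  1.76]
```

View pics/t7c.png

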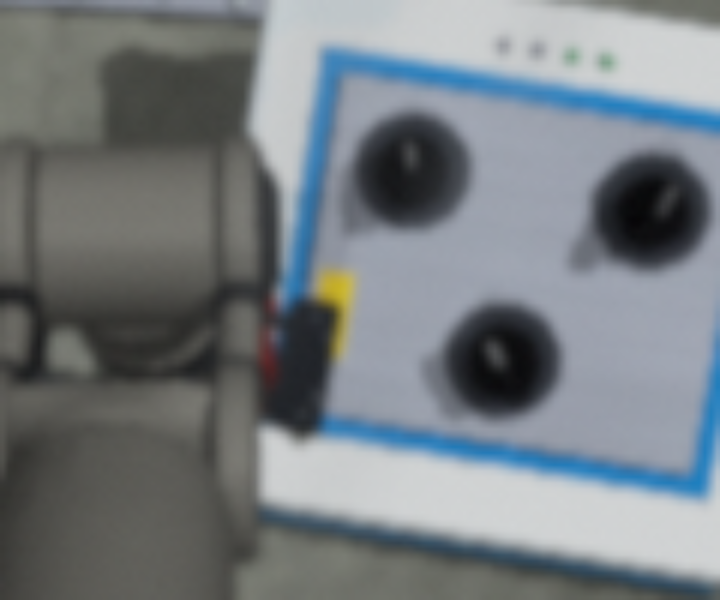

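The gripper is left of the latch and touching nothing. I'll push toward -y.

Emit:
send_rows([
  [0.0,0,-0.015,0,0],
  [0.0,-0.001,-0.012,0.001,0],
  [0.0,0,0,0,0],
])

```text
time: 19.8
tool_pos: [0.5141, 0.0915, 0.0731]
tool_rot: [-3.142, -0.003, -0.103]
contact_force: [-0.4, 0.1, -0.1]
opening: 0.0
grip_force: 0.0
```

Emit:
send_rows([
  [0.0,0,-0.006,0,0],
  [0.0,0,0,0,0],
])

```text
time: 20.0
tool_pos: [0.5134, 0.0869, 0.072]
tool_rot: [-3.141, -0.001, -0.101]
contact_force: [-0.0, 1.0, 0.3]
opening: 0.0002
grip_force: 0.2
```

Emit:
send_rows([
  [0.0,0.001,-0.006,0.0005,0],
  [0.0,0,0,0,0],
])

```text
time: 20.2
tool_pos: [0.5141, 0.0812, 0.0719]
tool_rot: [3.142, -0.0, -0.1]
contact_force: [-0.6, 1.8, 0.9]
opening: 0.0003
grip_force: 0.8
```

Emit:
send_rows([
  [0.0,0.001,-0.006,0.0005,0],
  [0.0,0,0,0,0],
])

```text
time: 20.4
tool_pos: [0.5149, 0.075, 0.0721]
tool_rot: [3.141, 0.001, -0.1]
contact_force: [-0.5, 1.4, 1.1]
opening: 0.001
grip_force: 0.9
```

```bash
python3 -c "from h import *;st()"
```

```text
20.4 [0.5149 0.075  0.0721] yaw [ 3.141e+00  1.000e-03 -1.000e-01] F [-0.5  1.4  1.1] M [0.26 0.16 0.06] op 0.001 0.8768981974571943 q [-0.    0.46  1.7  -0.    0.98  1.67]
```

Emit:
send_rows([
  [0.0,0.0015,-0.006,0.001,0],
  [0.0,0.002,-0.0055,0.0013,0],
  [0.0,0.003,-0.005,0.0016,0],
  [0.0,0,0,0,0],
])

```text
time: 20.8
tool_pos: [0.5219, 0.0578, 0.0763]
tool_rot: [3.141, -0.0, -0.101]
contact_force: [-1.2, 0.1, 0.4]
opening: 0.0008
grip_force: 0.5
```

Emit:
send_rows([
  [0.0,0.004,-0.004,0.0018,0],
  [0.0,0.005,-0.0034,0.0019,0],
  [0.0,0,0,0,0],
])

```text
time: 21.1
tool_pos: [0.5271, 0.0509, 0.0787]
tool_rot: [3.14, 0.008, -0.1]
contact_force: [-11.0, -0.9, 1.2]
opening: 0.0005
grip_force: 4.8
```

```bash
python3 - <<'E'
from wp import *
st(); z,d=save('top','t8'); W=pts('top',d); L=W@Ti[:3,:3].T+Ti[:3,3]
hsv=cv2.cvtColor(z,cv2.COLOR_RGB2HSV); red=((hsv[...,0]<8)|(hsv[...,0]>172))&(hsv[...,1]>130)&(abs(L[...,0]+.04)<.08)&(abs(L[...,1]-.12)<.08)
print(red.sum(),(L[red]*1000).round()[::3].tolist())
s,im,W=wrist('w8'); L=W@Ti[:3,:3].T+Ti[:3,3]
hsv=cv2.cvtColor(im,cv2.COLOR_RGB2HSV); red=((hsv[...,0]<8)|(hsv[...,0]>172))&(hsv[...,1]>130)&(abs(L[...,0]+.04)<.08)&(abs(L[...,1]-.12)<.08)
q=L[red&(L[...,2]>.035)]*1000; print(len(q)); print(cv2.minAreaRect(q[:,:2].astype(np.float32)) if len(q) else '', q[::max(1,len(q)//15)].round())
E
```

```text
21.1 [0.5271 0.0509 0.0787] yaw [ 3.14   0.008 -0.1  ] F [-11.   -0.9   1.2] M [-0.04  1.61  0.14] op 0.0005 4.7909532487392426 q [-0.05  0.47  1.66 -0.    1.02  1.62]
3 [[-39.0, 90.0, 36.0]]
3559
((-27.240375518798828, 122.2864990234375), (71.3899917602539, 38.03349685668945), 85.41617584228516) [[-28. 149.  35.]
 [-30. 143.  39.]
 [-32. 137.  39.]
 [-34.  93.  37.]
 [-34. 120.  38.]
 [-33. 146.  40.]
 [-34. 105.  40.]
 [-36. 133.  40.]
 [-36.  91.  40.]
 [-38. 119.  39.]
 [-38. 147.  41.]
 [-39. 105.  40.]
 [-41. 132.  39.]
 [-42.  88.  39.]
 [-42. 114.  40.]
 [-45. 122.  40.]]
```

Fx has reached -11 N and the bar lies square across the cover. I'll push 1.5 mm more to confirm the stop, then back off and lift.

Emit:
send_rows([
  [0.0,0.0015,0,0.0005,0],
  [0.0,0,0,0,0],
])

```text
time: 21.4
tool_pos: [0.5272, 0.051, 0.0788]
tool_rot: [3.14, 0.011, -0.099]
contact_force: [-14.0, -1.0, 1.4]
opening: 0.0003
grip_force: 6.2
```

Emit:
send_rows([
  [0.0,-0.015,0,0,0],
  [0.0,0,0,0.04,0],
  [0.0,0,0,0.05,0],
  [0.0,0,0,0.05,0],
  [0.0,0,-0.03,0.03,0],
])

```text
time: 21.9
tool_pos: [0.5187, 0.0227, 0.255]
tool_rot: [-3.141, -0.007, -0.097]
contact_force: [1.0, -0.4, 0.3]
opening: 0.0004
grip_force: 0.0
```

Emit:
send_rows([
  [0.0,0.03,-0.04,0,0],
  [0.0,0,0,0,0],
  [0.0,0,0,0,0],
  [0.0,0,0,0,0],
])

```text
time: 22.3
tool_pos: [0.5466, -0.0183, 0.2499]
tool_rot: [3.142, 0.001, -0.1]
contact_force: [0.1, 0.2, -0.4]
opening: 0.0006
grip_force: 0.0
```

```bash
python3 - <<'E'
from wp import *
st(); s,im,W=wrist('w9'); L=W@Ti[:3,:3].T+Ti[:3,3]
for n,x,y in(('L',.05,.07),('R',.05,-.07),('F',-.05,0)):
    q=L[(np.hypot(L[...,0]-x,L[...,1]-y)<.03)&(L[...,2]>.044)&(L[...,2]<.056)]
    if len(q)>30: print(n,len(q),cv2.minAreaRect((q[:,:2]*1000).astype(np.float32)))
hsv=cv2.cvtColor(im,cv2.COLOR_RGB2HSV); red=((hsv[...,0]<8)|(hsv[...,0]>172))&(hsv[...,1]>130)&(abs(L[...,0]+.04)<.08)&(abs(L[...,1]-.12)<.08)&(L[...,2]>.037)
q=L[red]*1000; 
for a in range(80,160,10):
    b=q[(q[:,1]>a)&(q[:,1]<=a+10)]
    if len(b): print(a,len(b),b[:,0].min().round(1),b[:,0].max().round(1))
E
```

```text
22.3 [ 0.5466 -0.0183  0.2499] yaw [ 3.142e+00  1.000e-03 -1.000e-01] F [ 0.1  0.2 -0.4] M [ 0.02 -0.02 -0.04] op 0.0006 0.0 q [-0.17  0.35  1.35 -0.    1.44  1.5 ]
L 782 ((49.949951171875, 69.66405487060547), (42.217933654785156, 14.236294746398926), 14.07022762298584)
R 830 ((50.51007843017578, -69.43920135498047), (14.715123176574707, 41.5882453918457), 68.40996551513672)
F 439 ((-49.803070068359375, 0.43834686279296875), (41.4614143371582, 13.852333068847656), 37.12278747558594)
80 27 -44.5 -33.1
90 95 -45.5 -33.4
100 97 -45.2 -33.1
110 96 -44.8 -33.3
120 96 -45.4 -33.3
130 115 -48.2 -29.7
140 183 -51.1 -27.7
150 115 -49.7 -28.5
```

View pics/w9.png

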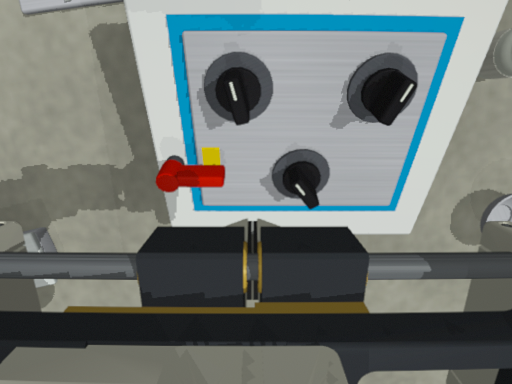

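The latch lies square over the yellow pad, from (165,175) to (222,176). The knobs have not moved, and the robot is clear.

```bash
python3 -c "
from cell import *
print(hand_in())"
```

```text
the job is handed in; nothing more can be done
None
```

I turned all three knobs clockwise until I felt their end stops, then swung the red turnbutton square across the cover over the yellow pad. I handed the job in at about 22 s with the robot clear; no verdict was returned.

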